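# Stopper a sample bottle and crimp it with the pedal press

## Robot

A 6-joint arm with a two-finger parallel gripper is mounted at the origin on a cart in front of the work surface, level with it; the furniture and walls round the work are solid. World frame = base frame: x ahead of the robot, y to its left, z up, the work surface at z = 0. Lengths are in m, angles in rad, forces in N, time in s.
With the tool pointing down it reaches from about 0.3 to 0.825 m from the base axis. Payload 5.4 kg.
Tool frame: the origin (TCP) lies at the very end of the fingers, on their centre line; the grasp point (between the pads) lies 19 mm behind it; z points along the fingers, y is the line along which they close (so a half turn about z gives the same grasp; the last joint's range is limited). The gripper opens to 92 mm and grips with 3 to 60 N. Pads are 20 mm wide; open, the fingers measure 128 mm over their backs; the gripper's body (75 mm by 189 mm) begins 69 mm behind the grasp point.
Start: joints at [0.957, 0.158, 1.597, -0, 1.386, -0.21], TCP at [0.226, 0.529, 0.215] pointing down, gripper open.
Joint ranges: [-2.91, 2.91], [-0.94, 2.29], [0.18, 2.7], [-1.29, 4.43], [0.17, 2.64], [-3, 3]. Speed limits (rad/s): [2.57, 2.57, 3.14, 3.14, 3.14, 3.14].

## Interface

Orientations are given as a 3x3 rotation matrix whose columns are the frame's x, y, z axes.
In Python, from bench import r gives the robot as it stands. The module is installed in compiled form; this text tells all that it offers.
- The arm moves only by the tool drive_tool, never from a script. Its argument "targets" is a list that holds one entry, the list of rows, each a list of 7 numbers: the shift along the tool's x, y, z in m, then the turn, a rotation vector about the tool's x, y, z in degrees, then the opening, from 0 (shut) to 1 (fully open). A call has 1 to 8 rows; each row is the pose to reach, as a shift and turn from the pose commanded when the call began, along the tool's axes at that moment; what a row does not reach only later rows make up. A row lasts 1/8 s, in which the tool goes at most 62.5 mm and 10.7 degrees, less where a joint would pass 70% of its speed; a pose out of reach is approached as far as the arm can. A call with a gripper value outside its range is refused whole. The fingers move at their own pace and stop on an object; "newtons" is the grip in N (left out, the last holds). Time passes only in rows, so rows that repeat a pose let the fingers close. It gives the time, the measured TCP pose, the force, the opening and the grip force at its end, in the units of the state.
- r.get_state(): the state, without advancing time (a new reading comes with each control period).
- r.snapshot(name): name is "scene" or "top"; returns (picture, depth): 420x560x3 uint8, blue, green, red; 420x560 float32, m along the optical axis (not along the pixel's ray), 0 where there is no reading.
- r.camera_params(name): a dict with "fx", "fy", "cx", "cy" (pixels), "pose" (4x4, takes a point from camera to world coordinates). Camera axes: x right, y down, z forward; pixel columns grow to the right and rows downward; lengths in m; the calibration is good to about 2 mm. A picture is of the moment at which its call begins. camera_params takes no time and is no camera call.
- r.hand_in(): hands the job in; it is judged then, once.
The state is a dict: "t": time; "q": joint angles; "qvel": joint speeds; "effort": joint torques, N m; "ee_pos": TCP position; "eef_rot": TCP orientation; "ft_force": force on the tool from outside, world axes, zero at the start; "moment": the same for the moment, N m; "grip_width": finger opening in m; "finger_force": force on a finger pad.
Only numpy, scipy, OpenCV 4.12 (cv2) and the standard library are available. Lean on these libraries where they do the work, as an engineer would, in place of code of your own. Each camera call takes 0.05 s, during which the arm holds its last target. There are 200 camera calls.

## Task

The amber sample bottle clamped in the green pedal press is closed with a white transport plug: pull the plug out and lay it in the small grey tray, then set the blue stopper fully down in the bottle's neck and let go of it. Then push the press's pedal all the way down to its stop with the gripper, so that the jaws close round the stopper, keep it down for about a second and let it spring back up. Do not knock or push away the two vials, the small amber bottle and the tall bottle standing around.

Things in the scene. Friction and masses are not known exactly. Their poses are not given: they have to be found in the camera images.
- press: Pedal press bolted to the desk: green base plate 170 (x) x 220 (y) x 10 mm. Origin: centre of its underside; x to its back (the pedal's free end is at the front), y to its left, z up. On its left half (x 0, y +60 mm) an amber bottle stands fixed, with steel jaws in front of and behind its neck; on its right half (y -62 mm) is the pedal; a green housing 51 mm high between them.
- mouth (a point): Centre of the fixed bottle's mouth, in the plane of its rim, 80 mm above the desk; axes as press. Bore 28 mm across, straight, over 14 mm, wider below; neck 36 mm across outside; bottle body 56 mm.
- pedal (a joint): Angle of the steel pedal (rad): 0 at rest, sprung up (free end 0.4 rad above level); 0.32 down on its stop (still 0.08 rad above level). About 10 N at pedal_pad hold it down. It turns about a level axis along the press's y, at x +68, y -62, z 24 mm in press.
- pedal_pad (a point): Middle of the black ribbed pad on the upper face of the steel pedal, the place to push, 105 mm from the hinge (pedal 128 mm long, 58 mm wide; pad 60 x 50 mm). At rest it is 70 mm above the desk and at x -26 mm in press; on the stop 38 mm above the desk and at x -36 mm. It moves with the pedal.
- cap: White transport plug, loose; at the start in the bottle's neck. From its origin (centre of its foot), upwards: plug 14 mm long tapering from 25 mm to 23 mm across at the foot, flange 34 mm across and 5 mm thick (rests on the rim), round grip knob 18 mm across and 30 mm tall; 49 mm tall in all. z axis along it, up.
- stopper: Blue tapered stopper, loose, standing on its foot on the desk among the vials and the small bottle. From its origin (centre of its foot), upwards: plug 22 mm long, 21 mm across at the foot and 25 mm under the flange, flange 34 mm across and 5 mm thick, round grip knob 20 mm across and 30 mm tall; 57 mm tall in all. z axis along it, up.
- stopper_seat (a point): Centre of the underside of the blue stopper's flange, 22 mm above its foot; lies in the mouth's plane when the stopper is fully down.
- tray: Small grey open tray 110 x 110 x 28 mm, walls 4 mm, fixed to the desk. Origin: centre of its underside, z up; axes along its sides.
- vial_green: Amber dropper vial with a green tip, 22 mm across, 63 mm tall, standing loose; origin centre of its underside. Bystander.
- vial_red: Amber dropper vial with a red tip, 22 mm across, 63 mm tall, standing loose; origin centre of its underside. Bystander.
- amber_bottle: Small amber bottle with a black cap, 56 x 47 mm, 77 mm tall, standing loose; origin centre of its underside. Bystander.
- tall_bottle: Tall white-capped bottle, 83 mm across, 226 mm tall, standing loose behind the press; origin centre of its underside. Bystander.
- jaw_front (a joint): Slide (m) of the steel jaw in front of the neck, driven by the pedal: 0 open, 0.013 shut. The back jaw mirrors it. Jaws lie 72 to 84 mm above the desk, 62 mm wide along the press's y; open, they reach from 33 to 57 mm from the bottle's axis in x; shut, 20 mm from it (1.5 mm or more clear of a seated stopper's flange).

How it is judged:
On the way, in this order (a step that is already met when the one before it is completed fails the run):
1. the white plug is out of the neck, lies in the grey tray and is let go (x of cap in the frame of tray between -0.05 and 0.05 m and y of cap in the frame of tray between -0.05 and 0.05 m and z of cap in the frame of tray below 0.03 m and contact force between the fingers and cap below 0.1 N and linear speed of cap below 0.05 m/s), for 0.2 s.
2. the blue stopper is fully down in the neck and let go (horizontal distance between stopper_seat and mouth below 0.003 m and z of stopper_seat in the frame of mouth between -0.002 and 0.002 m and angle between stopper's own z axis and vertical below 0.08 rad and contact force between the fingers and stopper below 0.1 N), for 0.2 s.
3. the pedal is held down on its stop with the stopper in place (value of joint pedal above 0.3 rad and horizontal distance between stopper_seat and mouth below 0.003 m and z of stopper_seat in the frame of mouth between -0.002 and 0.002 m and angle between stopper's own z axis and vertical below 0.08 rad), for 0.5 s.
At the end, for the whole second after the job is handed in: The white plug lies at rest in the grey tray (foot within 50 mm of its centre along both sides, under 30 mm high); the blue stopper is fully down in the neck (flange within 2 mm of the rim, 3 mm off centre, 0.08 rad upright), at rest; the pedal is back up (below 0.04 rad) (all of step 1 and horizontal distance between stopper_seat and mouth below 0.003 m and z of stopper_seat in the frame of mouth between -0.002 and 0.002 m and angle between stopper's own z axis and vertical below 0.08 rad and value of joint pedal below 0.04 rad and linear speed of stopper below 0.05 m/s); the robot touches nothing.
It fails at once if the green-tipped vial is shifted by more than 25 mm or tipped by more than 0.35 rad (distance of vial_green from where it was at the start of the episode above 0.025 m or angle between vial_green's own z axis and vertical above 0.35 rad).
It fails at once if the red-tipped vial is shifted by more than 25 mm or tipped by more than 0.35 rad (distance of vial_red from where it was at the start of the episode above 0.025 m or angle between vial_red's own z axis and vertical above 0.35 rad).
It fails at once if the small amber bottle is shifted by more than 25 mm or tipped by more than 0.35 rad (distance of amber_bottle from where it was at the start of the episode above 0.025 m or angle between amber_bottle's own z axis and vertical above 0.35 rad).
It fails at once if the tall bottle is shifted by more than 25 mm or tipped by more than 0.35 rad (distance of tall_bottle from where it was at the start of the episode above 0.025 m or angle between tall_bottle's own z axis and vertical above 0.35 rad).
It also fails if it takes over 72 s, if anything falls off the work surface, if the arm or the gripper's body presses on something with over 40 N, if the wrist force passes 120 N, or if a joint passes its speed limit or range.

## Working session

There is one attempt and no reset: what is moved stays moved. The work goes in short steps, Python scripts to look and compute and a tool call to move; the robot and the scene stay as the last step left them, time stands still between calls to the robot, and variables do not carry over. Pictures are saved under pics/ and viewed, at most 10 in all, crops included, and the job is handed in when it is done.

Besides the shell and the picture viewer there is one more tool, called by a JSON object that holds its "method" and its "body", one argument or row to a line. drive_tool: Moves the arm, as the interface text tells. Its arguments: {"type":"object","properties":{"targets":{"type":"array","items":{"type":"array","items":{"type":"array","items":{"type":"number"}}}},"newtons":{"type":"number"}},"required":["targets"]}

```bash
mkdir -p pics; cat > h.py <<'E'
import numpy as np, cv2
from bench import r
def shot(n):
    im,d=r.snapshot(n); p=r.camera_params(n); return im,d,p
def cloud(d,p):
    v,u=np.mgrid[0:d.shape[0],0:d.shape[1]]
    P=np.stack([(u-p['cx'])/p['fx']*d,(v-p['cy'])/p['fy']*d,d],-1)
    T=np.array(p['pose']); W=P@T[:3,:3].T+T[:3,3]; W[d==0]=np.nan; return W
E
python3 - <<'E'
from h import *
for n in('scene','top'):
    im,d,p=shot(n); cv2.imwrite(f'pics/{n}0.png',im); np.savez(f'{n}0.npz',im=im,W=cloud(d,p)); print(n,p['fx'],np.round(p['pose'],3).tolist())
s=r.get_state(); print(s['t'],s['ee_pos'],np.round(s['eef_rot'],3).tolist(),s['grip_width'])
E
```

```text
scene 495.61663361769047 [[0.664, -0.42, 0.618, -0.155], [-0.747, -0.356, 0.561, -0.703], [-0.016, -0.834, -0.551, 0.756], [0.0, 0.0, 0.0, 1.0]]
top 429.6648998413169 [[0.004, -0.998, 0.056, 0.543], [-1.0, -0.004, -0.008, 0.01], [0.008, -0.056, -0.998, 1.15], [0.0, 0.0, 0.0, 1.0]]
0.1 [0.22562841 0.52827778 0.21374534] [[-0.92, 0.393, -0.001], [0.393, 0.92, -0.001], [0.0, -0.002, -1.0]] 0.09206391189323908
```

View pics/scene0.png

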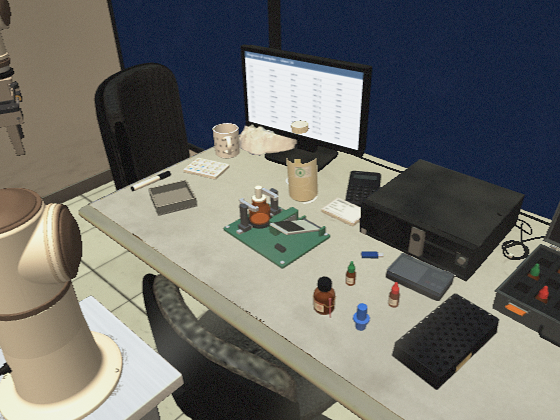

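View pics/top0.png

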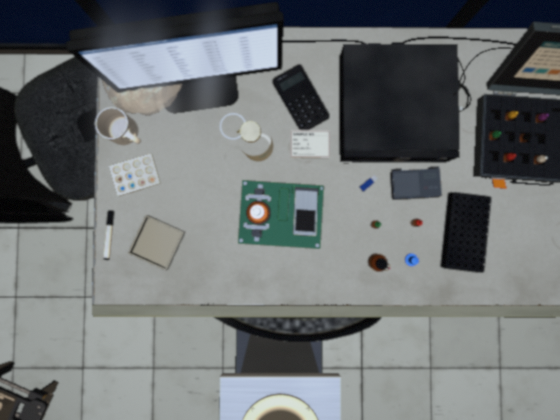

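Scene view: press in the middle (275,232), plug at (258,195), tray (172,197), stopper (361,317) with the amber bottle (324,296) and vials (351,272), (394,294). Top view: plug (258,212), pad (305,218), tray (158,242), stopper (411,259), amber bottle (378,262), vials (376,224) and (416,223).

```bash
cat >> h.py <<'E'
def ray(p,u,v,z):
    T=np.array(p['pose']); d=T[:3,:3]@np.array([(u-p['cx'])/p['fx'],(v-p['cy'])/p['fy'],1]); o=T[:3,3]
    return o+d*(z-o[2])/d[2]
def tri(pa,a,pb,b):
    A=np.zeros((3,3));y=np.zeros(3)
    for p,(u,v) in((pa,a),(pb,b)):
        T=np.array(p['pose']); d=T[:3,:3]@np.array([(u-p['cx'])/p['fx'],(v-p['cy'])/p['fy'],1]); d/=np.linalg.norm(d)
        M=np.eye(3)-np.outer(d,d); A+=M; y+=M@T[:3,3]
    return np.linalg.solve(A,y)
E
python3 - <<'E'
from h import *
P={n:r.camera_params(n) for n in('scene','top')}
D={n:np.load(n+'0.npz') for n in P}
def blob(n,lo,hi,box):
    x0,y0,x1,y1=box; hsv=cv2.cvtColor(D[n]['im'],cv2.COLOR_BGR2HSV); m=cv2.inRange(hsv,lo,hi); k=np.zeros_like(m);k[y0:y1,x0:x1]=255; m&=k
    c,_=cv2.findContours(m,cv2.RETR_EXTERNAL,cv2.CHAIN_APPROX_NONE); c=max(c,key=cv2.contourArea); return c
def stats(n,nm,lo,hi,box):
    c=blob(n,lo,hi,box); M=np.zeros(D[n]['im'].shape[:2],np.uint8); cv2.drawContours(M,[c],-1,255,-1)
    W=D[n]['W'][M>0]; zt=np.nanpercentile(W[:,2],95); top=W[W[:,2]>zt-.008]
    print(n,nm,'area',int(M.sum()/255),'ctr',np.round(cv2.minEnclosingCircle(c),1).tolist() if 0 else np.round(np.argwhere(M)[:,::-1].mean(0),1),'bbox',cv2.boundingRect(c),'ztop',zt.round(4),'topmean',np.nanmean(top,0).round(4))
    return c
g=((60,80,30),(90,255,255))
c=stats('top','plate',*g,(225,170,335,255)); R=cv2.minAreaRect(c); 
for q in cv2.boxPoints(R): print(q.round(1),ray(P['top'],*q,.01).round(4))
print('plate ctr',ray(P['top'],*R[0],.01).round(4))
b=((100,120,80),(125,255,255))
stats('top','stopper',*b,(395,245,430,275)); stats('scene','stopper',*b,(345,295,380,335))
# tray
im=D['top']['im'];W=D['top']['W']
m=((W[...,2]>.018)&(W[...,2]<.045)).astype(np.uint8)*255; m[:, :120]=0;m[:,195:]=0;m[:205]=0;m[275:]=0
c=max(cv2.findContours(m,0,1)[0],key=cv2.contourArea);R=cv2.minAreaRect(c);print('tray',R)
for q in cv2.boxPoints(R): print(ray(P['top'],*q,.028).round(4))
print('tray ctr',ray(P['top'],*R[0],.028).round(4))
# local depth tops
for nm,(u,v),rad in(('plug',(258,212),7),('green',(376,224),7),('red',(416,223),7),('amber',(378,262),12),('stop',(411,259),8),('tall',(250,132),14)):
    S=W[v-rad:v+rad+1,u-rad:u+rad+1].reshape(-1,3); z=np.nanmax(S[:,2]); T=S[S[:,2]>z-.01]; print(nm,'zmax',z.round(4),len(T),np.nanmean(T,0).round(4))
sheet=[]
for n,boxes in(('top',[(235,175,330,255),(365,210,425,275)]),('scene',[(225,175,330,265),(305,255,410,335)])):
    for x0,y0,x1,y1 in boxes: sheet.append(cv2.resize(D[n]['im'][y0:y1,x0:x1],(400,300),interpolation=cv2.INTER_CUBIC))
cv2.imwrite('pics/s1.png',np.vstack([np.hstack(sheet[:2]),np.hstack(sheet[2:])]))
E
```

```text
top plate area 4901 ctr [280.7 214. ] bbox (239, 181, 84, 67) ztop 0.0824 topmean [0.5738 0.0451 0.0837]
[238.4 242.2] [0.5008 0.1111 0.01  ]
[242.5 180.5] [0.6644 0.1017 0.01  ]
[322.9 185.9] [ 0.651  -0.1126  0.01  ]
[318.8 247.5] [ 0.4874 -0.1015  0.01  ]
plate ctr [ 5.756e-01 -3.000e-04  1.000e-02]
top stopper area 124 ctr [411.2 259.4] bbox (405, 254, 14, 12) ztop 0.0578 topmean [ 0.4582 -0.3398  0.0551]
scene stopper area 248 ctr [360.9 315.3] bbox (353, 303, 16, 26) ztop 0.0567 topmean [ 0.4554 -0.3442  0.0548]
tray ((155.65904235839844, 242.1465606689453), (42.81471633911133, 42.951499938964844), 24.227745056152344)
[0.4725 0.3967 0.028 ]
[0.5742 0.3533 0.028 ]
[0.5289 0.2511 0.028 ]
[0.4277 0.2949 0.028 ]
tray ctr [0.5007 0.324  0.028 ]
plug zmax 0.119 39 [0.5798 0.059  0.1133]
green zmax 0.0637 11 [ 0.55   -0.249   0.0583]
red zmax 0.0611 13 [ 0.5553 -0.3553  0.0562]
amber zmax 0.0795 109 [ 0.4508 -0.2521  0.0749]
stop zmax 0.0604 47 [ 0.4581 -0.3404  0.0553]
tall zmax 0.2283 333 [0.7502 0.0692 0.2228]
```

View pics/s1.png

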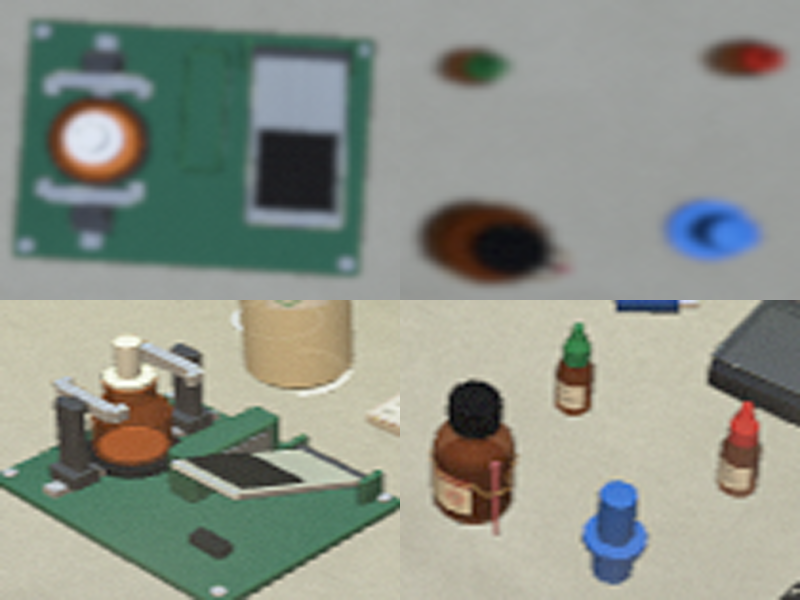

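The crops show the plug's knob at about (97,137) upper left and (127,342) lower left, and the stopper's knob top at (730,228) upper right and (618,491) lower right. The jaws are open and the pedal is up.

```bash
cat >> h.py <<'E'
def go(*targets):
    s=r.get_state(); R=np.array(s['eef_rot'])
    for t in targets: print('shift',(R.T@(np.array(t)-s['ee_pos'])).round(4))
E
python3 - <<'E'
from h import *
s,t=r.camera_params('scene'),r.camera_params('top')
print('plug flange(top)',ray(t,256.6,211.3,.085).round(4))
print('plug knob',tri(t,(257.6,211.0),s,(257.9,187.2)).round(4), ray(s,257.9,187.2,.115).round(4))
print('stopper knob',tri(t,(414.1,259),s,(361.8,305.5)).round(4),ray(s,361.8,305.5,.057).round(4),ray(t,414.1,259,.057).round(4))
# stopper flange centre: top bbox includes flange
print('stopper flange top',ray(t,365+711/400*60-60-.4,210+230/300*65-.4,.025).round(4))
go((.579,.0595,.2137),(.579,.0595,.09))
E
```

```text
plug flange(top) [0.5799 0.06   0.085 ]
plug knob [0.5796 0.0563 0.1136] [0.578  0.0547 0.115 ]
stopper knob [ 0.4614 -0.3399  0.0533] [ 0.4583 -0.3419  0.057 ] [ 0.4616 -0.3386  0.057 ]
stopper flange top [ 0.458  -0.3413  0.025 ]
shift [-5.091e-01 -2.922e-01  4.000e-04]
shift [-0.5092 -0.292   0.1241]
```

{"method": "drive_tool", "body": {
  "targets": [
    [[-0.051, -0.029, 0, 0, 0, 0, 0.6], [-0.102, -0.058, 0, 0, 0, 0, 0.6], [-0.153, -0.088, 0, 0, 0, 0, 0.6], [-0.204, -0.117, 0, 0, 0, 0, 0.6], [-0.255, -0.146, 0, 0, 0, 0, 0.6], [-0.306, -0.175, 0, 0, 0, 0, 0.6], [-0.357, -0.204, 0, 0, 0, 0, 0.6], [-0.407, -0.234, 0, 0, 0, 0, 0.6]]
  ],
  "newtons": 15
}}

```text
t: 1.1
ee_pos: [0.5089, 0.1519, 0.2143]
eef_rot: [[-0.92, 0.393, -0.0], [0.393, 0.92, 0.0], [0.0, -0.0, -1.0]]
ft_force: [0.1, 1.2, -0.1]
grip_width: 0.0553
finger_force: 0.0
```

{"method": "drive_tool", "body": {
  "targets": [
    [[-0.051, -0.029, 0, 0, 0, 0, 0.6], [-0.102, -0.058, 0.0, 0, 0, 0, 0.6], [-0.102, -0.058, 0.04, 0, 0, 0, 0.6], [-0.102, -0.058, 0.06, 0, 0, 0, 0.6], [-0.102, -0.058, 0.06, 0, 0, 0, 0.6]]
  ]
}}

```text
t: 1.72
ee_pos: [0.5775, 0.0603, 0.1522]
eef_rot: [[-0.919, 0.393, -0.005], [0.393, 0.919, 0.001], [0.005, -0.001, -1.0]]
ft_force: [0.8, -0.9, 0.1]
grip_width: 0.0549
finger_force: 0.0
```

```bash
python3 - <<'E'
from h import *
im,d,p=shot('scene')
cv2.imwrite('pics/a.png',cv2.resize(im[80:290,180:460],(800,600),interpolation=cv2.INTER_CUBIC))
s=r.get_state();print(s['t'],s['ee_pos'],s['grip_width'],s['ft_force'],np.round(s['eef_rot'],3).tolist()); go((.579,.059,.09))
E
```

```text
1.775 [0.57865602 0.06029641 0.1539797 ] 0.05548187058729303 [ 0.66444751 -0.16238491  0.02873594] [[-0.92, 0.393, -0.002], [0.393, 0.92, 0.0], [0.002, -0.001, -1.0]]
shift [-0.0009 -0.001   0.064 ]
```

View pics/a.png

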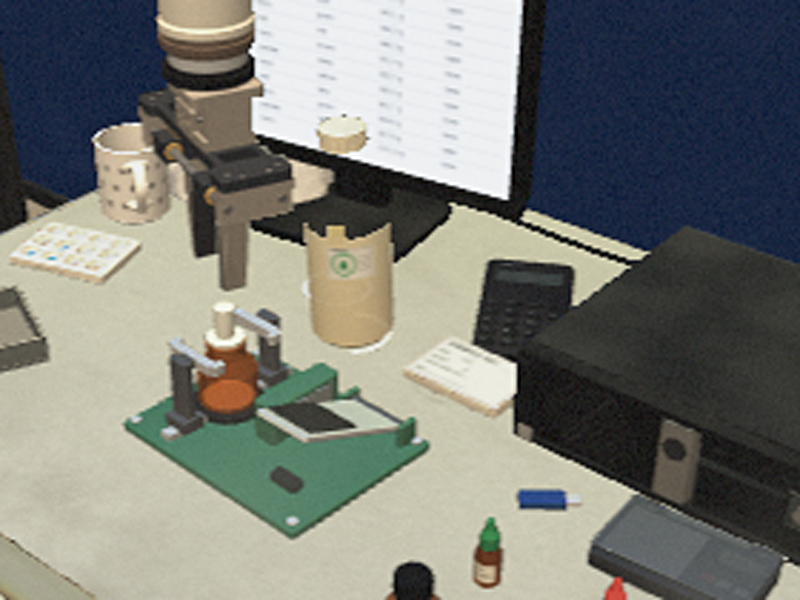

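The gripper hangs squarely above the plug (crop 225,310), so I descend and grip.

{"method": "drive_tool", "body": {
  "targets": [
    [[-0.001, -0.001, 0.03, 0, 0, 0, 0.6], [-0.001, -0.001, 0.055, 0, 0, 0, 0.6], [-0.001, -0.001, 0.063, 0, 0, 0, 0.6], [-0.001, -0.001, 0.063, 0, 0, 0, 0.5], [-0.001, -0.001, 0.063, 0, 0, 0, 0.1], [-0.001, -0.001, 0.063, 0, 0, 0, 0], [-0.001, -0.001, 0.063, 0, 0, 0, 0], [-0.001, -0.001, 0.063, 0, 0, 0, 0]]
  ]
}}

```text
t: 2.78
ee_pos: [0.5802, 0.0589, 0.0921]
eef_rot: [[-0.92, 0.393, 0.001], [0.393, 0.92, -0.0], [-0.001, 0.0, -1.0]]
ft_force: [0.3, 0.3, 2.4]
grip_width: 0.0175
finger_force: 15.0
```

{"method": "drive_tool", "body": {
  "targets": [
    [[0, 0, 0, 0, 0, 0, 0], [0, 0, 0, 0, 0, 0, 0], [0, 0, -0.005, 0, 0, 0, 0], [0, 0, -0.01, 0, 0, 0, 0], [0, 0, -0.02, 0, 0, 0, 0], [0, 0, -0.04, 0, 0, 0, 0], [0, 0, -0.07, 0, 0, 0, 0], [0, 0, -0.07, 0, 0, 0, 0]]
  ]
}}

```text
t: 3.78
ee_pos: [0.5819, 0.0587, 0.1648]
eef_rot: [[-0.92, 0.393, 0.006], [0.393, 0.92, -0.001], [-0.006, 0.002, -1.0]]
ft_force: [-0.0, -0.4, -0.6]
grip_width: 0.0177
finger_force: 15.0
```

```bash
python3 - <<'E'
from h import *
im,d,p=shot('scene')
cv2.imwrite('pics/b.png',cv2.resize(im[80:290,180:460],(800,600),interpolation=cv2.INTER_CUBIC))
go((.5007,.324,.18),(.5007,.324,.04))
E
```

```text
shift [ 0.1776  0.2125 -0.0176]
shift [0.1779 0.2124 0.1224]
```

View pics/b.png

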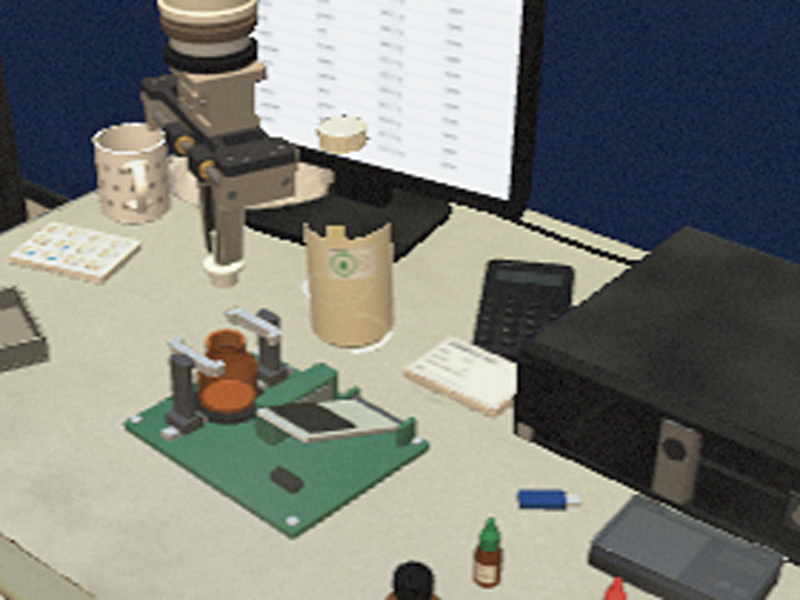

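The plug is out (crop 223,275), and the open neck shows at crop (225,345). Next, the tray.

{"method": "drive_tool", "body": {
  "targets": [
    [[0.03, 0.035, 0, 0, 0, 0, 0], [0.066, 0.08, 0, 0, 0, 0, 0], [0.103, 0.124, 0, 0, 0, 0, 0], [0.14, 0.168, 0, 0, 0, 0, 0], [0.178, 0.212, 0, 0, 0, 0, 0], [0.178, 0.212, 0.05, 0, 0, 0, 0], [0.178, 0.212, 0.09, 0, 0, 0, 0], [0.178, 0.212, 0.115, 0, 0, 0, 0]]
  ]
}}

```text
t: 4.82
ee_pos: [0.4966, 0.323, 0.0423]
eef_rot: [[-0.92, 0.392, -0.006], [0.392, 0.92, -0.002], [0.004, -0.004, -1.0]]
ft_force: [-0.4, -0.3, 0.2]
grip_width: 0.0174
finger_force: 15.0
```

```bash
python3 - <<'E'
from h import *
im,d,p=shot('top')
W=cloud(d,p); h=W[212-11:212+12,258-11:258+12]
S=h[np.abs(h[...,2]-.08)<.006]; print('rim',len(S),S.mean(0), (S.min(0)+S.max(0))/2, S.max(0)-S.min(0))
cv2.imwrite('pics/c.png',np.hstack([cv2.resize(im[190:235,235:285],(400,360),interpolation=cv2.INTER_CUBIC),cv2.resize(im[200:290,110:210],(400,360),interpolation=cv2.INTER_CUBIC)]))
s=r.get_state();print(s['t'],s['ee_pos']); go((.5007,.324,.034))
E
```

```text
rim 67 [0.58018654 0.05875883 0.07838013] [0.57845518 0.05672701 0.07833835] [0.05523087 0.05427201 0.00864347]
4.875 [0.49471067 0.3220297  0.03935985]
shift [-0.0048  0.0042  0.0053]
```

View pics/c.png

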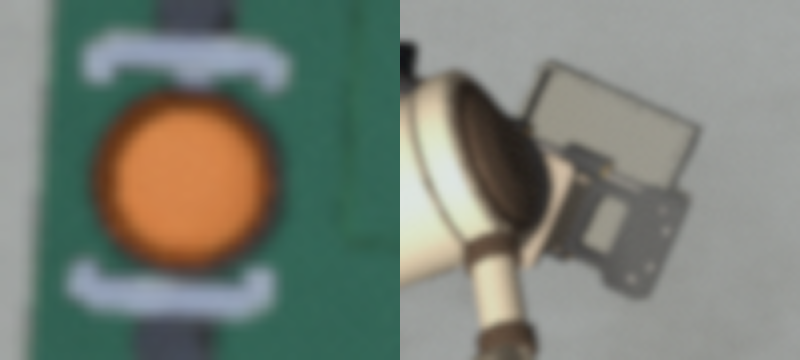

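{"method": "drive_tool", "body": {
  "targets": [
    [[-0.004, 0.004, 0.003, 0, 0, 0, 0], [-0.004, 0.004, 0.006, 0, 0, 0, 0], [-0.004, 0.004, 0.006, 0, 0, 0, 0], [-0.004, 0.004, 0.006, 0, 0, 0, 0.3], [-0.004, 0.004, 0.006, 0, 0, 0, 0.5], [-0.004, 0.004, 0.006, 0, 0, 0, 0.5], [-0.004, 0.004, -0.03, 0, 0, 0, 0.5], [-0.004, 0.004, -0.09, 0, 0, 0, 0.5]]
  ]
}}

```text
t: 5.88
ee_pos: [0.5027, 0.3251, 0.1352]
eef_rot: [[-0.92, 0.393, -0.005], [0.393, 0.92, -0.002], [0.004, -0.004, -1.0]]
ft_force: [0.4, 0.4, -0.9]
grip_width: 0.0458
finger_force: 0.0
```

```bash
python3 - <<'E'
from h import *
im,d,p=shot('scene')
cv2.imwrite('pics/d.png',cv2.resize(im[100:280,110:350],(800,600),interpolation=cv2.INTER_CUBIC))
s=r.get_state();print(s['t'],s['ee_pos'],s['q']); go((.459,-.341,.19))
E
```

```text
5.925 [0.50851907 0.32763434 0.1466013 ] [ 3.72788805e-01  2.82912988e-01  1.58937829e+00  6.86720901e-05
  1.25762844e+00 -7.94521507e-01]
shift [-0.2174 -0.634  -0.0468]
```

View pics/d.png

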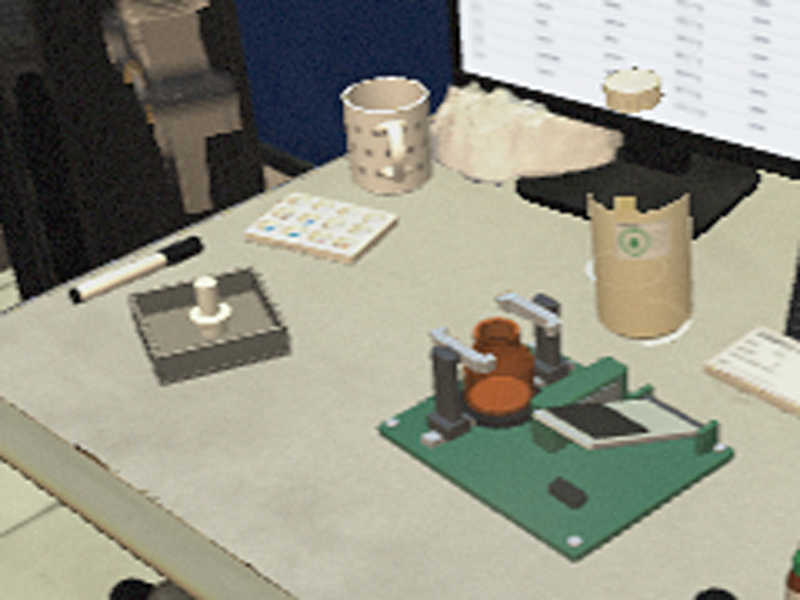

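The plug stands in the middle of the tray (crop 208,310). Now to the stopper.

{"method": "drive_tool", "body": {
  "targets": [
    [[-0.01, -0.03, -0.047, 0, 0, 0, 0.5], [-0.03, -0.085, -0.047, 0, 0, 0, 0.5], [-0.048, -0.14, -0.047, 0, 0, 0, 0.5], [-0.067, -0.195, -0.047, 0, 0, 0, 0.5], [-0.086, -0.25, -0.047, 0, 0, 0, 0.5], [-0.105, -0.305, -0.047, 0, 0, 0, 0.5], [-0.123, -0.36, -0.047, 0, 0, 0, 0.5], [-0.142, -0.415, -0.047, 0, 0, 0, 0.5]]
  ]
}}

```text
t: 6.92
ee_pos: [0.4719, -0.1134, 0.1839]
eef_rot: [[-0.92, 0.393, 0.001], [0.393, 0.92, -0.0], [-0.001, 0.0, -1.0]]
ft_force: [1.1, 0.5, 0.2]
grip_width: 0.046
finger_force: 0.0
```

{"method": "drive_tool", "body": {
  "targets": [
    [[-0.018, -0.054, 0, 0, 0, 0, 0.5], [-0.037, -0.109, 0, 0, 0, 0, 0.5], [-0.056, -0.164, 0, 0, 0, 0, 0.5], [-0.075, -0.219, 0, 0, 0, 0, 0.5], [-0.075, -0.219, 0, 0, 0, 0, 0.5], [-0.075, -0.219, 0, 0, 0, 0, 0.5]]
  ]
}}

```text
t: 7.68
ee_pos: [0.455, -0.3418, 0.1834]
eef_rot: [[-0.919, 0.393, -0.0], [0.393, 0.919, 0.001], [0.0, 0.001, -1.0]]
ft_force: [0.1, 0.1, -0.4]
grip_width: 0.046
finger_force: 0.0
```

```bash
python3 - <<'E'
from h import *
s=r.get_state();print(s['t'],s['ee_pos'],s['q'],np.round(s['eef_rot'],3).tolist()); go((.459,-.341,.1),(.459,-.341,.035))
E
```

```text
7.675 [ 0.45502688 -0.34184326  0.1833683 ] [-8.56794729e-01  1.68677897e-01  1.64828987e+00  3.99509413e-04
  1.32532471e+00 -2.02356900e+00] [[-0.919, 0.393, -0.0], [0.393, 0.919, 0.001], [0.0, 0.001, -1.0]]
shift [-0.0034  0.0023  0.0834]
shift [-0.0034  0.0022  0.1484]
```

{"method": "drive_tool", "body": {
  "targets": [
    [[-0.003, 0.002, 0.05, 0, 0, 0, 0.5], [-0.003, 0.002, 0.1, 0, 0, 0, 0.5], [-0.003, 0.002, 0.13, 0, 0, 0, 0.5], [-0.003, 0.002, 0.15, 0, 0, 0, 0.5], [-0.003, 0.002, 0.15, 0, 0, 0, 0.3], [-0.003, 0.002, 0.15, 0, 0, 0, 0], [-0.003, 0.002, 0.15, 0, 0, 0, 0], [-0.003, 0.002, 0.15, 0, 0, 0, 0]]
  ]
}}

```text
t: 8.68
ee_pos: [0.4596, -0.3427, 0.0353]
eef_rot: [[-0.92, 0.393, 0.002], [0.393, 0.92, -0.002], [-0.003, -0.001, -1.0]]
ft_force: [0.0, 1.7, 5.1]
grip_width: 0.0194
finger_force: 15.0
```

{"method": "drive_tool", "body": {
  "targets": [
    [[0, 0, 0, 0, 0, 0, 0], [0, 0, -0.02, 0, 0, 0, 0], [0, 0, -0.06, 0, 0, 0, 0], [0, 0, -0.12, 0, 0, 0, 0], [0, 0, -0.16, 0, 0, 0, 0], [0, 0, -0.16, 0, 0, 0, 0], [0, 0, -0.16, 0, 0, 0, 0]]
  ]
}}

```text
t: 9.55
ee_pos: [0.4581, -0.3412, 0.193]
eef_rot: [[-0.92, 0.393, -0.001], [0.393, 0.92, 0.001], [0.001, 0.001, -1.0]]
ft_force: [-0.2, 0.1, -0.4]
grip_width: 0.0194
finger_force: 15.0
```

```bash
python3 - <<'E'
from h import *
im,d,p=shot('scene')
cv2.imwrite('pics/e.png',cv2.resize(im[180:360,270:510],(800,600),interpolation=cv2.INTER_CUBIC))
go((.5795,.059,.19),(.5795,.059,.09))
E
```

```text
shift [0.0452 0.4155 0.0027]
shift [0.045  0.4154 0.1027]
```

View pics/e.png

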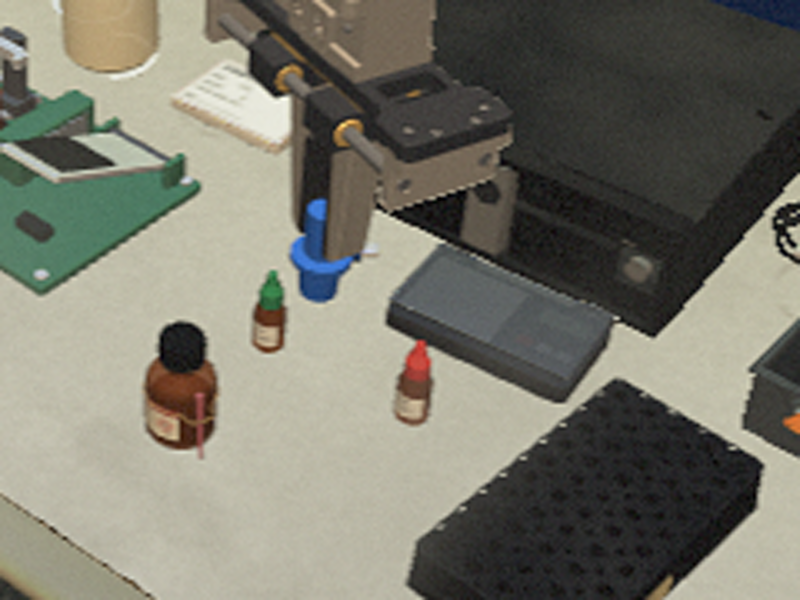

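The stopper is held upright (crop flange at 322,253) and the bystanders have not moved. I measure its offset in the grip before insertion.

```bash
python3 - <<'E'
from h import *
im,d,p=shot('scene'); s=r.get_state(); z=s['ee_pos'][2]; R=np.array(s['eef_rot'])
m=cv2.inRange(cv2.cvtColor(im,cv2.COLOR_BGR2HSV),(100,130,60),(125,255,255)); k=np.zeros_like(m);k[235:275,350:382]=255;m&=k
for v in range(238,274): 
    x=np.flatnonzero(m[v]); 
    if len(x): print(v,x.min(),x.max(),end='; ')
ys=[v for v in range(235,275) if m[v].any()]
W=cloud(d,p)[m>0]; print('\nz range',np.nanmin(W[:,2]),np.nanmax(W[:,2]))
# depth points in tool coords per height relative to tcp
L=(W-s['ee_pos'])@R
for a in range(-40,20,6):
    q=L[(L[:,2]>a/1000)&(L[:,2]<=(a+6)/1000)]
    if len(q)>3: print(a,len(q),np.nanmin(q,0).round(4),np.nanmax(q,0).round(4))
# silhouette: plug part rows -> tangent rays
for rel,v in((.0085,None),):
    w=[(np.flatnonzero(m[v]).ptp() if hasattr(np.ndarray,'ptp') else np.ptp(np.flatnonzero(m[v])),v) for v in ys]; mx=max(w)[0]
    vv=np.mean([v for a,v in w if a>=mx-1]); xs=np.mean([(np.flatnonzero(m[v]).min()+np.flatnonzero(m[v]).max())/2 for a,v in w if a>=mx-1])
    P=ray(p,xs,vv,z-rel+.0); print('flange px',xs,vv,mx,P.round(4),'tool offset',(R.T@(P-s['ee_pos'])).round(4))
E
```

```text
240 364 367; 241 362 367; 242 362 367; 243 361 367; 244 361 367; 245 361 366; 246 361 366; 247 361 366; 248 361 366; 249 361 366; 250 362 366; 251 361 366; 252 359 366; 253 358 365; 254 357 365; 255 357 365; 256 357 365; 257 357 377; 258 358 374; 259 358 373; 260 359 373; 261 360 372; 262 360 371; 263 360 370; 264 360 370; 265 360 370; 266 360 369; 267 360 369; 268 360 369; 269 361 368; 270 363 366; 
z range 0.0012465856570822442 0.22908216412771132
-28 5 [ 0.0056 -0.0116 -0.0279] [ 0.0102  0.0029 -0.0221]
-22 38 [-0.0025 -0.0122 -0.0219] [ 0.0122  0.0079 -0.0162]
-16 18 [ 0.0084 -0.0128 -0.0159] [ 0.0126  0.0037 -0.0103]
-10 12 [ 0.0082 -0.0089 -0.0097] [ 0.0134  0.0015 -0.0043]
-4 17 [ 0.0082 -0.0132 -0.004 ] [0.0126 0.0038 0.0019]
2 24 [-0.0017 -0.0171  0.0023] [0.0179 0.0078 0.0079]
8 79 [-0.0097 -0.0178  0.008 ] [0.0174 0.013  0.0139]
14 7 [ 0.0031 -0.0131  0.0144] [ 0.0141 -0.0056  0.0199]Traceback (most recent call last):
  File "<stdin>", line 16, in <module>
AttributeError: `ptp` was removed from the ndarray class in NumPy 2.0. Use np.ptp(arr, ...) instead.
```

```bash
python3 - <<'E'
from h import *
p=r.camera_params('scene'); s=r.get_state(); R=np.array(s['eef_rot']); e=s['ee_pos']; print(e)
for u,v,dz in((365.3,256.5,.0085),(365,264,.022)):
    P=ray(p,u,v,e[2]-dz); print(P.round(4),(R.T@(P-e)).round(4))
T=np.linalg.inv(np.array(p['pose']))
for off in(0,.003):
  for dz in(.0085,.033):
    q=T@np.append(e+R@[off,0,dz],1); print(off,dz,(q[0]/q[2]*p['fx']+p['cx']).round(2),(q[1]/q[2]*p['fy']+p['cy']).round(2))
go((.5795,.059,.19))
E
```

```text
[ 0.45774174 -0.3407628   0.19169859]
[ 0.4536 -0.3422  0.1832] [ 0.0032 -0.003   0.0085]
[ 0.4498 -0.3453  0.1697] [ 0.0054 -0.0073  0.022 ]
0 0.0085 365.89 255.05
0 0.033 364.87 265.42
0.003 0.0085 364.49 255.51
0.003 0.033 363.48 265.89
shift [0.0451 0.4154 0.0025]
```

{"method": "drive_tool", "body": {
  "targets": [
    [[0.004, 0.04, 0, 0, 0, 0, 0], [0.01, 0.095, 0, 0, 0, 0, 0], [0.016, 0.15, 0, 0, 0, 0, 0], [0.022, 0.205, 0, 0, 0, 0, 0], [0.028, 0.26, 0, 0, 0, 0, 0], [0.034, 0.315, 0, 0, 0, 0, 0], [0.04, 0.37, 0, 0, 0, 0, 0], [0.0445, 0.4155, 0, 0, 0, 0, 0]]
  ]
}}

```text
t: 10.65
ee_pos: [0.5802, 0.0601, 0.1918]
eef_rot: [[-0.92, 0.392, -0.003], [0.392, 0.92, 0.0], [0.003, -0.001, -1.0]]
ft_force: [-0.8, -0.8, -0.2]
grip_width: 0.0198
finger_force: 15.0
```

{"method": "drive_tool", "body": {
  "targets": [
    [[0, 0, 0.03, 0, 0, 0, 0], [0, 0, 0.05, 0, 0, 0, 0], [0, 0, 0.06, 0, 0, 0, 0], [0, 0, 0.06, 0, 0, 0, 0], [0, 0, 0.06, 0, 0, 0, 0]]
  ]
}}

```text
t: 11.28
ee_pos: [0.5815, 0.0576, 0.1344]
eef_rot: [[-0.919, 0.393, 0.001], [0.393, 0.919, -0.0], [-0.001, 0.0, -1.0]]
ft_force: [-0.0, 0.1, -0.1]
grip_width: 0.0198
finger_force: 15.0
```

```bash
python3 - <<'E'
from h import *
im,d,p=shot('scene')
s=r.get_state();print(s['t'],s['ee_pos'],s['ft_force']); go((.579,.0595,.0925))
im2,_,_=shot('top')
cv2.imwrite('pics/f.png',cv2.resize(im[160:250,215:335],(800,600),interpolation=cv2.INTER_CUBIC))
E
```

```text
11.325 [0.58163733 0.05763239 0.13457434] [-0.04174078  0.29770381  0.00948789]
shift [0.0032 0.0007 0.0421]
```

View pics/f.png

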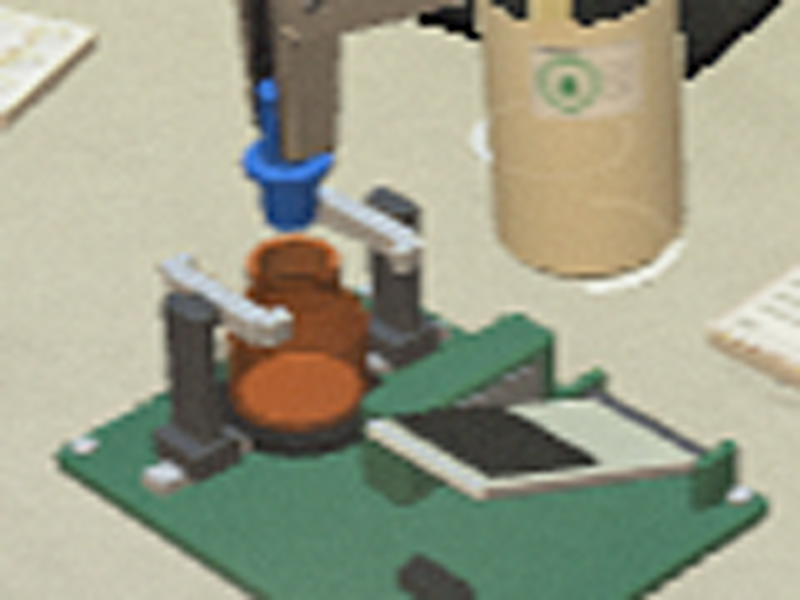

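The stopper (289,165) hangs straight above the mouth (294,250) once perspective is allowed for. I lower it.

{"method": "drive_tool", "body": {
  "targets": [
    [[0.001, 0, 0.01, 0, 0, 0, 0], [0.001, 0, 0.018, 0, 0, 0, 0], [0.001, 0, 0.023, 0, 0, 0, 0], [0.001, 0, 0.027, 0, 0, 0, 0], [0.001, 0, 0.03, 0, 0, 0, 0], [0.001, 0, 0.03, 0, 0, 0, 0]]
  ]
}}

```text
t: 12.12
ee_pos: [0.58, 0.0583, 0.1034]
eef_rot: [[-0.92, 0.393, -0.0], [0.393, 0.92, 0.0], [0.0, -0.0, -1.0]]
ft_force: [0.0, -0.1, 0.6]
grip_width: 0.0194
finger_force: 15.0
```

{"method": "drive_tool", "body": {
  "targets": [
    [[0, 0, 0.004, 0, 0, 0, 0], [0, 0, 0.007, 0, 0, 0, 0], [0, 0, 0.009, 0, 0, 0, 0], [0, 0, 0.011, 0, 0, 0, 0], [0, 0, 0.012, 0, 0, 0, 0], [0, 0, 0.012, 0, 0, 0, 0]]
  ]
}}

```text
t: 12.88
ee_pos: [0.5806, 0.0582, 0.0928]
eef_rot: [[-0.92, 0.393, 0.001], [0.393, 0.92, -0.0], [-0.001, 0.0, -1.0]]
ft_force: [-2.9, 0.0, 6.2]
grip_width: 0.0192
finger_force: 15.0
```

{"method": "drive_tool", "body": {
  "targets": [
    [[0, 0, 0.012, 0, 0, 0, 0.1], [0, 0, 0.012, 0, 0, 0, 0.3], [0, 0, 0.012, 0, 0, 0, 0.5], [0, 0, 0.012, 0, 0, 0, 0.5], [0, 0, 0, 0, 0, 0, 0.5], [0, 0, -0.03, 0, 0, 0, 0.5], [0, 0, -0.08, 0, 0, 0, 0.5], [0, 0, -0.11, 0, 0, 0, 0.5]]
  ]
}}

```text
t: 13.88
ee_pos: [0.5806, 0.058, 0.2045]
eef_rot: [[-0.919, 0.393, 0.002], [0.393, 0.919, -0.0], [-0.002, 0.001, -1.0]]
ft_force: [0.7, -0.5, -0.0]
grip_width: 0.0458
finger_force: 0.0
```

```bash
python3 - <<'E'
from h import *
im,d,p=shot('scene')
s=r.get_state();print(s['t'],s['ee_pos'],s['ft_force'])
cv2.imwrite('pics/g.png',cv2.resize(im[160:250,215:335],(800,600),interpolation=cv2.INTER_CUBIC))
c=np.array([.5756,-.0003]);a=np.radians(-3.5);R=np.array([[np.cos(a),-np.sin(a)],[np.sin(a),np.cos(a)]])
for x in(-.026,-.036): print('pad',c+R@[x,-.062]); 
print('mouth',c+R@[0,.06])
t=c+R@[-.031,-.062]; go((*t,.19),(*t,.1))
E
```

```text
13.925 [0.58261067 0.057885   0.20855726] [ 1.2183419  -0.49232957  2.09061813]
pad [ 0.54586349 -0.0605971 ]
pad [ 0.53588214 -0.05998661]
mouth [0.57926291 0.05958809]
shift [-0.0079 -0.1251  0.0183]
shift [-0.0072 -0.1253  0.1083]
```

View pics/g.png

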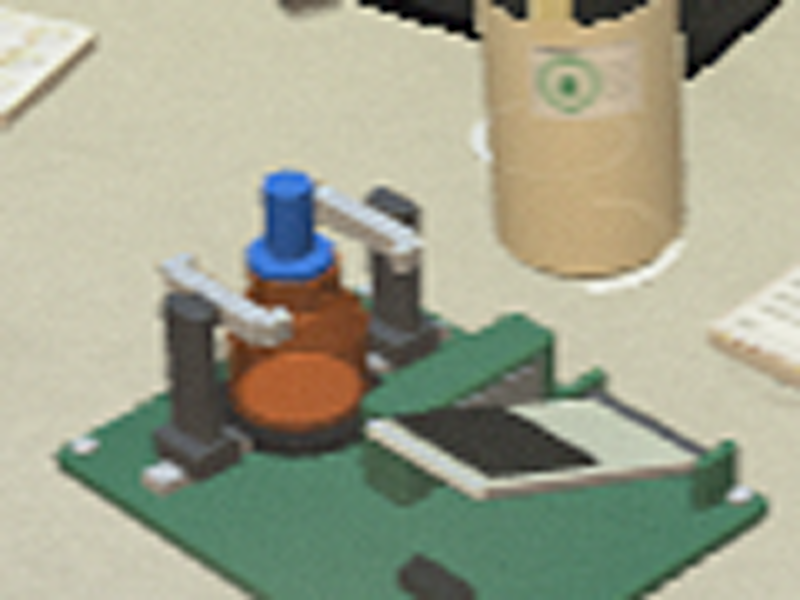

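The stopper sits fully down with its flange on the rim (crop 290,255), and the jaws are open. Next I shut the fingers, turn so the gripper body keeps clear of the stopper, and go above the pad.

{"method": "drive_tool", "body": {
  "targets": [
    [[-0.002, -0.03, 0, 0, 0, 9, 0.4], [-0.005, -0.065, 0, 0, 0, 18, 0.2], [-0.009, -0.1, 0, 0, 0, 28, 0], [-0.013, -0.123, 0, 0, 0, 38, 0], [-0.013, -0.123, 0, 0, 0, 48, 0], [-0.013, -0.123, 0, 0, 0, 58, 0], [-0.013, -0.123, 0, 0, 0, 67, 0], [-0.013, -0.123, 0, 0, 0, 67, 0]]
  ]
}}

```text
t: 14.92
ee_pos: [0.5432, -0.06, 0.2011]
eef_rot: [[0.001, 1.0, -0.001], [1.0, -0.001, 0.0], [0.0, -0.001, -1.0]]
ft_force: [-1.1, 0.7, -0.4]
grip_width: -0.0
finger_force: 0.0
```

```bash
python3 - <<'E'
from h import *
im,d,p=shot('scene'); t=r.camera_params('top')
s=r.get_state();print(s['t'],s['ee_pos'],s['q'],s['grip_width'],np.round(s['eef_rot'],3).tolist()); go((.5469,-.0607,.08))
m=cv2.inRange(cv2.cvtColor(im,cv2.COLOR_BGR2HSV),(100,130,60),(125,255,255)); m[:,:240]=0;m[:,280:]=0;m[:180]=0;m[206:]=0
for v in range(180,206):
    x=np.flatnonzero(m[v])
    if len(x): print(v,x.min(),x.max(),end=';')
E
```

```text
14.975 [ 0.54331054 -0.05994958  0.20120026] [-3.30998992e-01  9.62220769e-02  1.69213008e+00 -8.27249712e-05
  1.35417340e+00 -3.31448335e-01] 0.0004417333698319566 [[-0.0, 1.0, -0.001], [1.0, 0.0, 0.0], [0.0, -0.001, -1.0]]
shift [-0.0008  0.0037  0.1212]
186 255 260;187 255 260;188 255 261;189 255 261;190 255 261;191 255 261;192 255 261;193 255 261;194 255 261;195 255 262;196 253 264;197 252 263;198 252 264;199 253 264;200 253 263;201 254 261;
```

{"method": "drive_tool", "body": {
  "targets": [
    [[-0.001, 0.004, 0.05, 0, 0, 0, 0], [-0.001, 0.004, 0.1, 0, 0, 0, 0], [-0.001, 0.004, 0.12, 0, 0, 0, 0], [-0.001, 0.004, 0.13, 0, 0, 0, 0], [-0.001, 0.004, 0.14, 0, 0, 0, 0], [-0.001, 0.004, 0.15, 0, 0, 0, 0], [-0.001, 0.004, 0.155, 0, 0, 0, 0]]
  ]
}}

```text
t: 15.85
ee_pos: [0.5484, -0.0614, 0.0481]
eef_rot: [[0.001, 1.0, 0.001], [1.0, -0.001, -0.001], [-0.001, 0.001, -1.0]]
ft_force: [-4.3, -0.6, 8.4]
grip_width: -0.0
finger_force: 4.0
```

{"method": "drive_tool", "body": {
  "targets": [
    [[0, 0, 0.003, 0, 0, 0, 0], [0, 0, 0.006, 0, 0, 0, 0], [0, 0, 0.008, 0, 0, 0, 0], [0, 0, 0.008, 0, 0, 0, 0]]
  ]
}}

```text
t: 16.35
ee_pos: [0.548, -0.0614, 0.0404]
eef_rot: [[0.001, 1.0, -0.0], [1.0, -0.001, -0.001], [-0.001, -0.0, -1.0]]
ft_force: [-5.6, 0.3, 10.2]
grip_width: 0.0006
finger_force: 4.7
```

{"method": "drive_tool", "body": {
  "targets": [
    [[0, 0, 0.002, 0, 0, 0, 0], [0, 0, 0.003, 0, 0, 0, 0], [0, 0, 0.004, 0, 0, 0, 0], [0, 0, 0.004, 0, 0, 0, 0]]
  ]
}}

```text
t: 16.85
ee_pos: [0.548, -0.0614, 0.0377]
eef_rot: [[0.001, 1.0, -0.001], [1.0, -0.001, -0.001], [-0.001, -0.001, -1.0]]
ft_force: [-10.7, 0.8, 19.0]
grip_width: 0.0006
finger_force: 9.2
```

The force jump shows the pedal is on its stop. I press a touch more and hold.

{"method": "drive_tool", "body": {
  "targets": [
    [[0, 0, 0.001, 0, 0, 0, 0], [0, 0, 0.002, 0, 0, 0, 0], [0, 0, 0.002, 0, 0, 0, 0], [0, 0, 0.002, 0, 0, 0, 0], [0, 0, 0.002, 0, 0, 0, 0], [0, 0, 0.002, 0, 0, 0, 0], [0, 0, 0.002, 0, 0, 0, 0], [0, 0, 0.002, 0, 0, 0, 0]]
  ]
}}

```text
t: 17.85
ee_pos: [0.548, -0.0615, 0.0373]
eef_rot: [[0.0, 1.0, -0.001], [1.0, -0.0, -0.001], [-0.001, -0.001, -1.0]]
ft_force: [-14.6, 2.6, 31.7]
grip_width: 0.0003
finger_force: 14.8
```

```bash
python3 - <<'E'
from h import *
im,d,p=shot('scene'); i0=np.load('scene0.npz')['im']
im2,d2,p2=shot('top'); W=cloud(d2,p2); W0=np.load('top0.npz')['W']
# front jaw rows along neck column in top view: bright steel rows, before/after
for a in(np.load('top0.npz')['im'],im2): print(a[195:235,262].max(1).tolist())
E
```

```text
[164, 183, 184, 169, 129, 92, 69, 78, 104, 136, 171, 197, 209, 216, 226, 234, 236, 236, 233, 226, 208, 198, 194, 194, 185, 155, 118, 85, 67, 80, 121, 165, 183, 171, 136, 97, 84, 83, 84, 87]
[75, 71, 64, 61, 84, 128, 163, 172, 154, 140, 161, 172, 157, 178, 199, 212, 213, 211, 210, 205, 191, 165, 166, 181, 177, 157, 162, 173, 156, 112, 77, 73, 71, 73, 75, 78, 81, 89, 93, 94]
```

Force 32 N with no further travel. The jaw bands moved from rows 197/227 to 202/222, about 13 mm each, so they are shut. Release.

{"method": "drive_tool", "body": {
  "targets": [
    [[0, 0, 0, 0, 0, 0, 0], [0, 0, -0.01, 0, 0, 0, 0], [0, 0, -0.02, 0, 0, 0, 0], [0, 0, -0.03, 0, 0, 0, 0], [0, 0, -0.04, 0, 0, 0, 0], [0, 0, -0.07, 0, 0, 0, 0], [0, 0, -0.12, 0, 0, 0, 0], [0, 0, -0.16, 0, 0, 0, 0]]
  ]
}}

```text
t: 18.95
ee_pos: [0.5463, -0.0607, 0.1933]
eef_rot: [[0.002, 1.0, -0.003], [1.0, -0.002, 0.001], [0.001, -0.003, -1.0]]
ft_force: [0.7, 0.6, 0.1]
grip_width: 0.0005
finger_force: 0.0
```

{"method": "drive_tool", "body": {
  "targets": [
    [[0, 0, 0, 0, 0, 0, 0], [0, 0, 0, 0, 0, 0, 0], [0, 0, 0, 0, 0, 0, 0], [0, 0, 0, 0, 0, 0, 0]]
  ]
}}

```text
t: 19.45
ee_pos: [0.5468, -0.0607, 0.1911]
eef_rot: [[0.002, 1.0, -0.003], [1.0, -0.002, 0.001], [0.001, -0.003, -1.0]]
ft_force: [-0.2, 0.5, 0.6]
grip_width: 0.0005
finger_force: 0.0
```

```bash
python3 - <<'E'
from h import *
im,d,p=shot('scene'); i0=np.load('scene0.npz')['im']; im2,d2,p2=shot('top')
print(im2[195:235,262].max(1).tolist()); print(r.get_state()['ee_pos'],r.get_state()['t'])
# pedal back: difference to start image over the pedal region in scene
b=np.s_[212:240,270:320]; print('pedal diff',np.abs(im[b].astype(int)-i0[b]).mean())
m=cv2.inRange(cv2.cvtColor(im,cv2.COLOR_BGR2HSV),(100,130,60),(125,255,255)); m[:,:240]=0;m[:,280:]=0;m[:180]=0;m[206:]=0
for v in range(180,206):
    x=np.flatnonzero(m[v])
    if len(x): print(v,x.min(),x.max(),end=';')
E
```

```text
[156, 174, 175, 160, 121, 89, 65, 75, 97, 128, 159, 170, 156, 177, 199, 210, 211, 208, 209, 203, 190, 164, 164, 180, 174, 147, 111, 80, 63, 75, 115, 158, 172, 162, 129, 92, 78, 79, 81, 82]
[ 0.54723781 -0.06083438  0.19179773] 19.55
pedal diff 3.973809523809524
186 255 260;187 255 260;188 255 261;189 255 261;190 255 261;191 255 261;192 255 261;193 255 261;194 255 261;195 255 262;196 253 264;197 252 263;198 252 264;199 253 264;200 253 263;201 254 261;
```

The jaws are open again, the pedal is back up, and the stopper has not moved.

```bash
python3 -c "
from bench import r
print(r.hand_in())"
```

```text
the job is handed in; nothing more can be done
None
```

I handed the job in at 19.6 s (the verdict was not shown): the white plug is standing in the grey tray, the blue stopper is seated in the neck, and the pedal was held on its stop for about a second and has sprung back up.

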